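# Check a storage jar in at the pantry code reader

## Task

Stand the stoneware jar in the round nest of the code reader, then turn it by its lid, clockwise, until the nest's spring catch has snapped up into the slot in the jar's foot, so that the bar code faces the reader's window. The lid is a little loose and turns on the jar before it takes it along, so go by feel: stop when it will not turn on, and do not force it. Set the jar down gently, keep it upright, leave the other things on the worktop where they are and let go of the jar at the end.

Things in the scene. Friction and masses are not known exactly. Their poses are not given: they have to be found in the camera images.
- lid_mid (a point): Middle of the steel screw lid of a loose stoneware storage jar, on the jar's axis. The lid, 58 mm in diameter, 98 to 128 mm above the jar's underside, is the only part slim enough to grip. Axes of the lid, z up. The lid is loose on the jar, and the bar code on the jar's side lies within 45 degrees, either way, of the lid's -x direction; where exactly, these axes do not tell.
- lid_top (a point): Centre of the lid's top, 128 mm above the underside. The jar below: round grey-beige body 88 mm in diameter up to 84 mm, then a shoulder sloping in to the lid; about 0.5 kg. Bar code: paper label 48 by 52 mm with upright black bars on its side, middle 48 mm up; a blank paper tab on the shoulder above it shows from above where it is. Exactly below it the foot has a radial slot, 9 mm wide, 7.5 mm deep.
- reader: Code reader, fixed to the worktop: grey base plate 118 by 205 mm, 8 mm thick, with a round rimmed nest for the jar and beside it a white head (104 mm wide, 56 mm deep, top 95 mm above the worktop) whose dark window looks at the nest. Origin on the nest's axis at worktop height, z up, +y from the nest towards the window, 75 mm away.
- nest (a point): Centre of the nest's floor, 8 mm above the worktop, axes as reader. The jar stands here. The rim is 15.5 mm high above the floor; its inside narrows from 51 mm radius at the top to 46 mm half-way down and below, so the jar has about 2 mm of play all round and can be turned, with a drag of up to 0.1 N m.
- catch (a joint): Spring catch: a round-nosed steel pin, 6 mm thick, standing out of the nest's floor 26 mm from the axis towards the window. 0 = up, 6 mm above the floor; the weight of a jar pushes it down (to 0.006 m) against 1.2 to 2 N. When the jar's slot comes over it, it snaps up and stops the jar turning either way, with a few degrees of play.
- catch_tip (a point): Where the catch stands, at the height of the nest's floor, axes as reader. Turned clockwise, the lid first tightens by 0.2 to 0.6 rad, with a drag of about 0.06 N m, or first takes the jar along, whichever drags less. Once the catch is in the slot and the lid tight, it will not turn on: stop at 0.2 to 0.4 N m; over about 0.6 N m would force the catch.
- honey_jar: Bystander: honey jar with a yellow lid, 64 mm in diameter, 87 mm high, origin at its underside.
- salt_shaker: Bystander: glass salt shaker, 44 mm in diameter, 90 mm high, origin at its underside.
- lemon: Bystander: lemon, 71 by 53 by 51 mm.
- mug: Bystander: striped mug, 86 mm in diameter, 90 mm high, origin at its underside.
- pepper_mill: Bystander: wooden pepper mill, 58 mm in diameter, 170 mm high, origin at its underside.
- spice_a: Bystander: spice jar, 45 mm in diameter, 100 mm high, origin at its underside.
- spice_b: Bystander: spice jar, 47 mm in diameter, 98 mm high, origin at its underside.

How it is judged:
At the end, for the whole second after the job is handed in: The jar stands upright and at rest on the nest's floor, within 6 mm of the nest's axis, and the catch is up (within 1.5 mm of fully up), which it can be only in the slot below the bar code: the code then faces the window to within a few degrees (horizontal distance between lid_mid and nest below 0.006 m and z of lid_mid in the frame of nest below 0.1155 m and angle between lid_mid's own z axis and vertical below 0.05 rad and value of joint catch below 0.0015 m and linear speed of jar below 0.02 m/s); the robot touches nothing.
It fails at once if The jar is tipped by more than about 25 degrees (angle between lid_mid's own z axis and vertical above 0.45 rad).
It fails at once if The jar is forced against the catch or dropped hard in the nest (more than 70 N) (contact force between jar and reader above 70 N).
It fails at once if A bystander is moved by more than 30 mm (distance of any of honey_jar, salt_shaker, lemon, mug, pepper_mill, spice_a, spice_b from where it was at the start of the episode above 0.03 m).
It also fails if it takes over 72 s, if anything falls off the work surface, if the arm or the gripper's body presses on something with over 40 N, if the wrist force passes 120 N, or if a joint passes its speed limit or range.

## Robot

A 6-joint arm with a two-finger parallel gripper is mounted at the origin on a cart in front of the work surface, level with it; the furniture and walls round the work are solid. World frame = base frame: x ahead of the robot, y to its left, z up, the work surface at z = 0. Lengths are in m, angles in rad, forces in N, time in s.
With the tool pointing down it reaches from about 0.4 to 0.825 m from the base axis. Payload 7 kg.
Tool frame: the origin (TCP) lies at the centre of the arm's flange, where the gripper is bolted on; the fingertips stand 173 mm ahead of it and the grasp point (between the pads) lies 155 mm ahead of it; z points along the fingers, x is the direction in which the jaws open and shut, and the axes are right-handed (so a half turn about z gives the same grasp; the last joint's range is limited). The gripper opens to 85 mm and grips with 20 to 120 N. Pads are 22 mm wide; open, the fingers measure 114 mm over their backs; the gripper's body (76 mm by 85 mm) begins 54 mm behind the grasp point. The pads swing forward as they close: fully open they stand 13 mm farther back than shut.
Start: joints at [-0.831, 0.359, 0.012, 0, -1.224, -0.288], TCP at [0.295, -0.607, 0.405] pointing down, gripper open.
Joint ranges: [-3.07, 3.07], [-1.43, 2.12], [-1.02, 1.25], [-3.03, 1.67], [-3.05, -0], [-3.03, 3.03]. Speed limits (rad/s): [2.39, 2.39, 3.01, 3.14, 3.14, 3.14].

## Interface

Orientations are given as a unit quaternion [w, x, y, z].
In Python, from station import telemetry, cams, order gives the robot as it stands.
- The arm moves only by the shell command python3 -m jog 'ROWS' [FORCE]. ROWS is JSON, a list of rows, each a list of 7 numbers: the shift along the world's x, y, z in cm, then the turn, a rotation vector about the world's x, y, z in rad, then the finger opening in cm, from 0 to 8.54. A call has exactly 10 rows; each row is the pose to reach, as a shift and turn from the pose measured when the call began; what a row does not reach only later rows make up. A row lasts 1/8 s, in which the tool goes at most 62.5 mm and 10.7 degrees, less where a joint would pass 70% of its speed; a pose out of reach is approached as far as the arm can. A call with a gripper value outside its range is refused whole. The fingers move at their own pace and stop on an object; FORCE is the grip in N (left out, the last holds). Time passes only in rows, so rows that repeat a pose let the fingers close, or fill a call up. It gives the time, the measured TCP pose, the force and the opening at its end, in the units of the state.
- telemetry.get_obs(): the state, without advancing time (a new reading comes with each control period).
- cams.grab_frame(name): name is "scene" or "top"; returns the picture (400x640x3 uint8, blue, green, red); there is no depth.
- cams.camera_params(name): a dict with "vfov" (degrees; the focal length in pixels is half the picture's height over the tangent of half this angle, whatever the lens; pixels are square), "cx", "cy" (the principal point, pixels), "xyz" and "orientation" of the camera in the world. Camera axes: x right, y down, z forward; pixel columns grow to the right and rows downward; lengths in m; the calibration is good to about 2 mm. A picture is of the moment at which its call begins. camera_params takes no time and is no camera call.
- order.finish_job(): hands the job in, once; it reports no verdict.
The state is a dict: "clock": time; "q": joint angles; "joint_vel": joint speeds; "tau": joint torques, N m; "position": TCP position; "orientation": TCP orientation; "ft_force": force on the tool from outside, world axes, zero at the start; "wrist_torque": the same for the moment, N m; "finger_gap": opening from 0.0 (shut) to 1.0 (fully open).
Only numpy, scipy, OpenCV 4.12 (cv2) and the standard library are available. Lean on these libraries where they do the work, as an engineer would, in place of code of your own. Each camera call takes 0.05 s, during which the arm holds its last target. There are 200 camera calls.

## Working session

There is one attempt and no reset: what is moved stays moved. The work goes in short steps, Python scripts to look and compute and a shell command to move; the robot and the scene stay as the last step left them, time stands still between calls to the robot, and variables do not carry over. Pictures are saved under pics/ and viewed, about 8 in all and at most 12, crops included, and the job is handed in when it is done.

```bash
mkdir -p pics; ls; python3 - <<'E'
from station import telemetry,cams
import cv2
for n in("scene","top"):
    cv2.imwrite(f"pics/{n}0.png",cams.grab_frame(n)); print(n,cams.camera_params(n))
o=telemetry.get_obs(); print(o)
E
```

```text
pics
scene {'vfov': 53.241481009031716, 'cx': 312.069667793113, 'cy': 194.84012164655417, 'xyz': array([ 0.03173551, -0.6657076 ,  0.52975147]), 'orientation': array([-0.51354025,  0.80673871, -0.23961525,  0.16743237])}
top {'vfov': 53.83470222465846, 'cx': 321.79138451747355, 'cy': 194.15245874970972, 'xyz': array([0.41552722, 0.07214615, 1.22322879]), 'orientation': array([ 0.03316346, -0.69890793,  0.71406522, -0.02321108])}
{'clock': 0.1, 'q': array([-8.30897747e-01,  3.59334346e-01,  1.11533833e-02, -2.60448107e-04,
       -1.22410936e+00, -2.88105085e-01]), 'joint_vel': array([-0.00113082, -0.00090563,  0.00305679,  0.00088969, -0.00249187,
        0.00045957]), 'tau': array([-1.04288218e-03, -5.84768379e+01,  2.94105935e+01,  6.95450932e+00,
       -3.20035906e-03,  1.26615356e-05]), 'position': array([ 0.29461361, -0.60712869,  0.40385477]), 'orientation': array([-6.86833254e-04,  5.30801130e-01,  8.47496069e-01,  3.18214694e-04]), 'ft_force': array([1.07073836, 0.72416634, 0.07714031]), 'wrist_torque': array([-0.02036952, -0.02862416,  0.08729542]), 'finger_gap': 1.0028911025026062}
```

View pics/scene0.png

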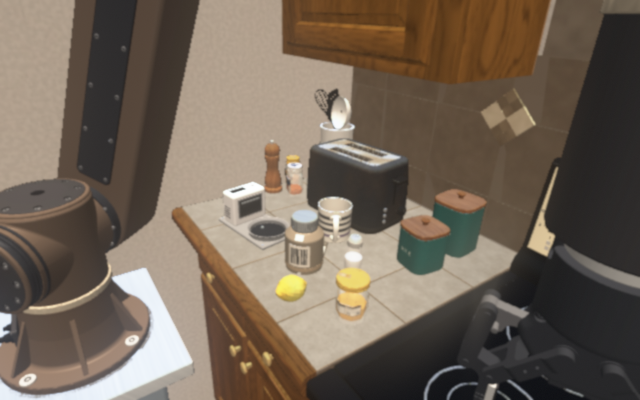

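View pics/top0.png

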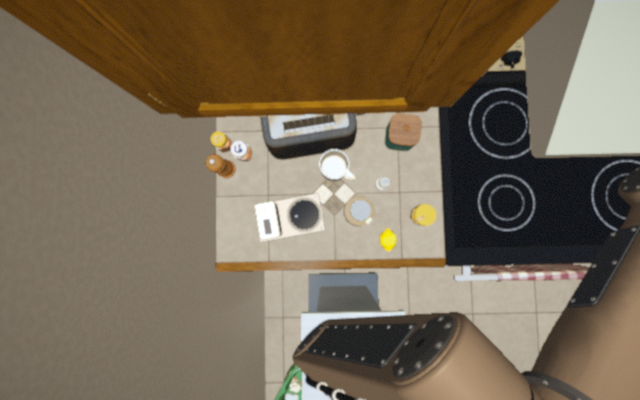

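The top view shows the lid near (361,211) with a tab to its lower right, the nest near (304,214) and the reader head to the left of it. The scene view shows the jar in front of the nest. Next I'll enlarge both.

```bash
cat > h.py <<'E'
import numpy as np,cv2
from scipy.spatial.transform import Rotation as R
from station import cams
def cam(n):
    p=cams.camera_params(n); q=p["orientation"]
    return p,200/np.tan(np.radians(p["vfov"]/2)),R.from_quat([q[1],q[2],q[3],q[0]]).as_matrix()
def ray(n,u,v,z):
    p,f,M=cam(n); d=M@[(u-p["cx"])/f,(v-p["cy"])/f,1]; o=p["xyz"]
    return o+d*(z-o[2])/d[2]
def proj(n,X):
    p,f,M=cam(n); c=M.T@(np.array(X)-p["xyz"]); return c[:2]/c[2]*f+[p["cx"],p["cy"]]
def crop(n,out,u0,v0,w,h,s,im=None):
    im=cams.grab_frame(n) if im is None else im
    c=cv2.resize(im[v0:v0+h,u0:u0+w],None,fx=s,fy=s,interpolation=cv2.INTER_CUBIC)
    for u in range((u0+9)//10*10,u0+w,10):
        x=(u-u0)*s; cv2.line(c,(x,0),(x,6),(0,0,255),1); cv2.putText(c,str(u),(x,16),0,.35,(0,0,255))
    for v in range((v0+9)//10*10,v0+h,10):
        y=(v-v0)*s; cv2.line(c,(0,y),(6,y),(0,0,255),1); cv2.putText(c,str(v),(8,y+4),0,.35,(0,0,255))
    cv2.imwrite(out,c)
E
python3 - <<'E'
from h import *
crop("top","pics/t1.png",245,180,155,75,5,cv2.imread("pics/top0.png"))
crop("scene","pics/s1.png",215,175,155,115,5,cv2.imread("pics/scene0.png"))
E
```

```text
(no output)
```

View pics/t1.png

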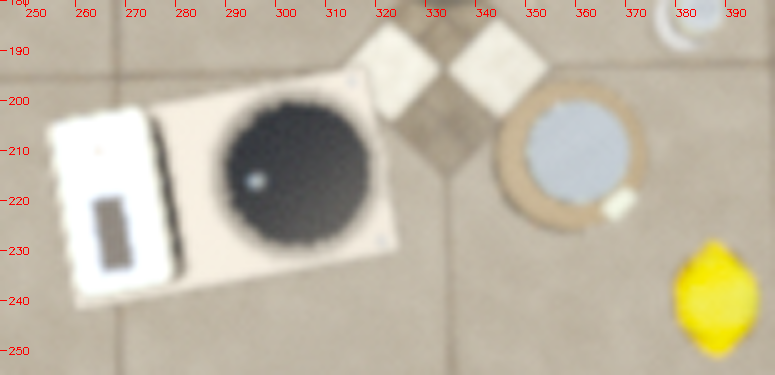

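View pics/s1.png

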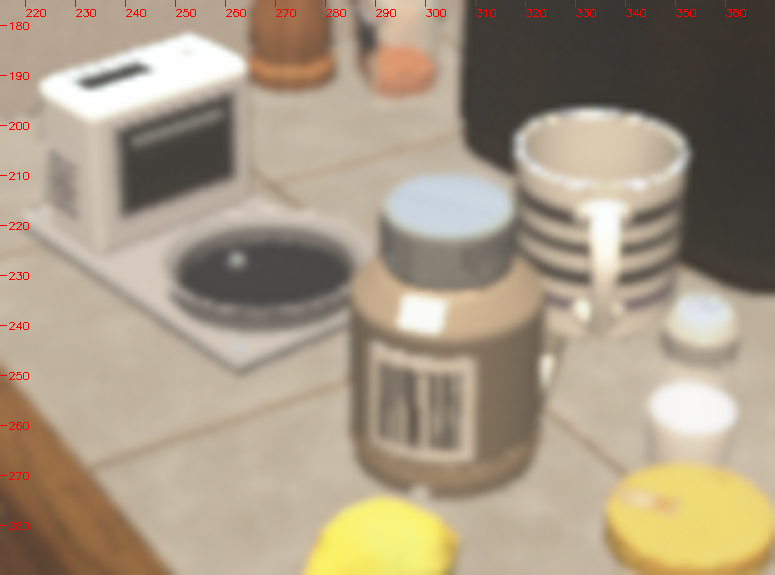

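```bash
python3 - <<'E'
from h import *
L=ray("top",360,210.2,.128);print("lid",L,ray("scene",303,216,.128))
T=ray("top",368.5,220,.091);print("tab",T,ray("scene",297.5,237.5,.091))
C=ray("top",296.3,216,.014);print("catch",C,ray("scene",262.5,226.7,.014))
a,b=ray("top",317,193.5,.008),ray("top",324.5,229.7,.008);c=ray("top",260,241,.008)
print(a,b,c,np.linalg.norm(a-b),np.linalg.norm(b-c))
s=ray("scene",262.5,249.5,.008);print("corner b scene",s)
N=ray("top",303.7,214.2,.0235);print("rim",N)
y=(c-b)/np.linalg.norm(c-b);print("ydir",y,np.degrees(np.arctan2(y[1],y[0])))
print("head front edge dir",(lambda d:np.degrees(np.arctan2(d[1],d[0])))(a-b)+90)
print("catch-.026y",C-.026*y)
d=T-L;print("tabdir",np.degrees(np.arctan2(d[1],d[0])),np.hypot(*d[:2]))
for n,u,v in [("mug",334,165),("salt",383,184),("lemon",388,240)]: print(n,ray("top",u,v,.08))
for X in([.0,0,.1],[.5,.1,.0]):print(proj("top",X))
E
```

```text
lid [ 0.45619604 -0.01847605  0.128     ] [ 0.45144881 -0.02488041  0.128     ]
tab [ 0.42899834 -0.04503869  0.091     ] [ 0.4265773  -0.04278883  0.091     ]
catch [0.44682181 0.16780042 0.014     ] [0.44694663 0.16150449 0.014     ]
[0.51518243 0.1030397  0.008     ] [0.40309836 0.0822136  0.008     ] [0.37262237 0.28112969 0.008     ] 0.11400247842462476 0.20123716424983557
corner b scene [0.39991448 0.07163541 0.008     ]
rim [0.45157142 0.14440842 0.0235    ]
ydir [-0.15144315  0.98846597  0.        ] 98.71056872043292
head front edge dir 100.52596581893302
catch-.026y [0.45075933 0.1421003  0.014     ]
tabdir -135.6767893409922 0.038016954012864076
mug [0.59187568 0.04977234 0.08      ]
salt [ 0.53277584 -0.0914716   0.08      ]
lemon [ 0.37053602 -0.10044929  0.08      ]
[357.19198889 376.27597063]
[318.14241205 198.54676072]
```

Lid is at about (0.454, -0.022) and the tab points at -136°. The nest is at about (0.451, 0.143) and the window direction is about 99.5°, so the jar needs about 125° clockwise. I'll go above the jar with the wrist wound up counter-clockwise, to leave room for the clockwise turn.

```bash
python3 -m jog '[[0.8,2.9,0,0,0,0.13,8.5],[1.6,5.9,0,0,0,0.26,8.5],[2.4,8.8,0,0,0,0.39,8.5],[3.2,11.7,0,0,0,0.52,8.5],[4,14.6,0,0,0,0.65,8.5],[4.8,17.6,0,0,0,0.78,8.5],[5.6,20.5,0,0,0,0.91,8.5],[6.4,23.4,0,0,0,1.04,8.5],[7.2,26.4,0,0,0,1.17,8.5],[8,29.3,0,0,0,1.3,8.5]]' 30
python3 -m jog '[[0.8,2.9,0,0,0,0.13,8.5],[1.6,5.9,0,0,0,0.26,8.5],[2.4,8.8,0,0,0,0.39,8.5],[3.2,11.7,0,0,0,0.52,8.5],[4,14.6,0,0,0,0.65,8.5],[4.8,17.6,0,0,0,0.78,8.5],[5.6,20.5,0,0,0,0.91,8.5],[6.4,23.4,0,0,0,1.04,8.5],[7.2,26.4,0,0,0,1.17,8.5],[8,29.3,0,0,0,1.3,8.5]]'
python3 -c "from station import telemetry as t;print(t.get_obs())"
```

```text
clock: 1.35
position: [0.3746, -0.3131, 0.4036]
orientation: [-0.001, -0.092, 0.996, 0.0]
ft_force: [0.1, 0.4, -0.2]
finger_gap: 0.992
clock: 2.6
position: [0.4546, -0.0191, 0.4035]
orientation: [-0.001, -0.678, 0.735, -0.0]
ft_force: [0.7, -0.6, -0.3]
finger_gap: 0.996
{'clock': 2.6, 'q': array([ 0.39386302, -0.01158566, -0.4510657 ,  0.0015246 , -1.13256334,
        1.09499561]), 'joint_vel': array([0.47164064, 0.08772153, 0.08464351, 0.00171865, 0.00360962,
       0.5636524 ]), 'tau': array([ -2.83732586, -28.24690819,  27.73342431,   6.59813717,
        -0.05157204,  -0.97099632]), 'position': array([ 0.4545817 , -0.01908762,  0.40347718]), 'orientation': array([-8.22594005e-04, -6.77790092e-01,  7.35254872e-01, -4.33951963e-04]), 'ft_force': array([ 0.74027912, -0.55438969, -0.26481677]), 'wrist_torque': array([-0.02916151, -0.04098797, -0.04521617]), 'finger_gap': 0.996475356054891}
```

```bash
python3 -m jog '[[0,-0.2,-2,0,0,0,8.5],[0,-0.2,-4,0,0,0,8.5],[0,-0.2,-6,0,0,0,8.5],[0,-0.2,-8,0,0,0,8.5],[0,-0.2,-8.5,0,0,0,8.5],[0,-0.2,-8.5,0,0,0,8.5],[0,-0.2,-8.5,0,0,0,8.5],[0,-0.2,-8.5,0,0,0,8.5],[0,-0.2,-8.5,0,0,0,8.5],[0,-0.2,-8.5,0,0,0,8.5]]'
python3 - <<'E'
from h import *
a=cams.grab_frame("top");b=cams.grab_frame("scene")
crop("top","t.png",310,170,100,75,5,a);crop("scene","s.png",255,135,110,150,4,b)
t,s=cv2.imread("t.png"),cv2.imread("s.png")
H=max(t.shape[0],s.shape[0]);c=np.zeros((H,800,3),np.uint8)
t=cv2.resize(t,(360,270));c[:270,:360]=t;c[:s.shape[0],360:360+s.shape[1]]=s
cv2.imwrite("pics/a2.png",c)
E
```

```text
clock: 3.85
position: [0.4546, -0.0211, 0.3186]
orientation: [-0.001, -0.678, 0.735, -0.0]
ft_force: [-0.1, 1.0, -0.3]
finger_gap: 0.994
```

View pics/a2.png

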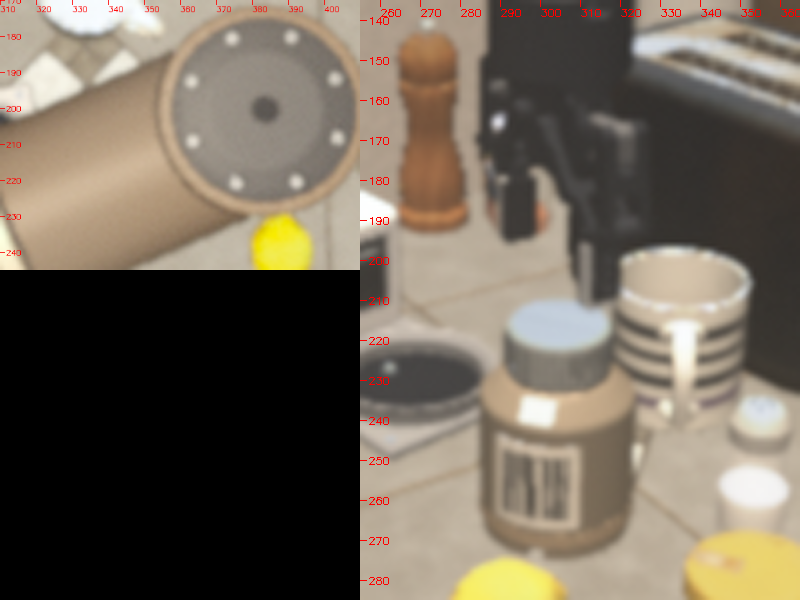

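The arm hides the jar in the top view. In the scene view the fingertip bottoms are at about (294,194) and (312,211), above the lid at (303,216).

```bash
python3 - <<'E'
from h import *
P=np.array([.4546,-.0211,0]);ps=4.625;j=np.array([np.cos(ps),np.sin(ps),0])
for z in(.146,.16):
  for s in(-.057,-.0425,.0425,.057): print(z,s,proj("scene",P+s*j+[0,0,z]))
print(proj("scene",[.4546,-.0211,.128]),proj("scene",[.456,-.0185,.128]))
E
```

```text
0.146 -0.057 [291.67394409 197.495168  ]
0.146 -0.0425 [294.54503202 199.95645337]
0.146 0.0425 [312.97651922 215.75713621]
0.146 0.057 [316.4240041  218.71254695]
0.16 -0.057 [291.69105725 191.86962899]
0.16 -0.0425 [294.58121205 194.27447551]
0.16 0.0425 [313.14654706 209.72236125]
0.16 0.057 [316.62126736 212.61361434]
[303.27686641 214.95876742] [303.17019153 214.33314063]
```

```bash
python3 -m jog '[[-0.1,-0.15,-1,0,0,0,8.5],[-0.1,-0.15,-2,0,0,0,8.5],[-0.1,-0.15,-3,0,0,0,8.5],[-0.1,-0.15,-4,0,0,0,8.5],[-0.1,-0.15,-4.6,0,0,0,8.5],[-0.1,-0.15,-5,0,0,0,8.5],[-0.1,-0.15,-5,0,0,0,8.5],[-0.1,-0.15,-5,0,0,0,7],[-0.1,-0.15,-5,0,0,0,6.2],[-0.1,-0.15,-5,0,0,0,5.8]]' 35
python3 -m jog '[[0,0,0,0,0,0,5],[0,0,0,0,0,0,5],[0,0,0,0,0,0,5],[0,0,0,0,0,0,5],[0,0,0,0,0,0,5],[0,0,0,0,0,0,5],[0,0,0,0,0,0,5],[0,0,0.3,0,0,0,5],[0,0,0.6,0,0,0,5],[0,0,1,0,0,0,5]]'
python3 - <<'E'
from h import *
crop("scene","pics/s3.png",240,140,110,145,4)
E
```

```text
clock: 5.2
position: [0.4539, -0.0223, 0.2689]
orientation: [0.0, -0.678, 0.735, -0.001]
ft_force: [-0.3, 3.4, 1.0]
finger_gap: 0.68
clock: 6.45
position: [0.4535, -0.0226, 0.2786]
orientation: [-0.001, -0.678, 0.735, -0.0]
ft_force: [0.6, -0.2, -5.5]
finger_gap: 0.672
```

View pics/s3.png

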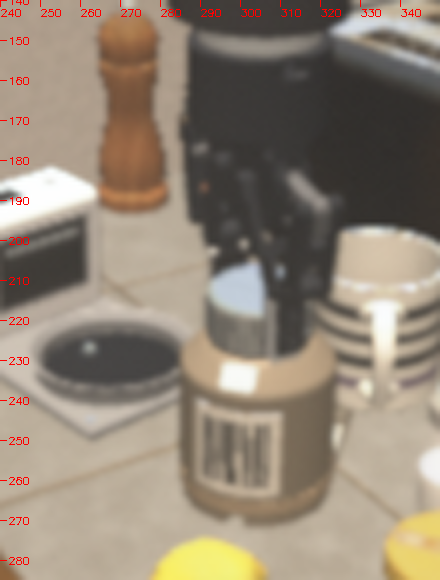

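Gripped and lifted: -5.5 N at the wrist and the code still faces the camera. Next I'll raise it, then carry it 16 cm in +y with a 1.75 rad clockwise turn.

```bash
python3 -m jog '[[0,0,1,0,0,0,5],[0,0,2.5,0,0,0,5],[0,0,4,0,0,-0.08,5],[0,1,5,0,0,-0.18,5],[0,2.5,5,0,0,-0.3,5],[0,4,5,0,0,-0.42,5],[-0.1,5.5,5,0,0,-0.54,5],[-0.1,7,5,0,0,-0.66,5],[-0.1,8,5,0,0,-0.76,5],[-0.1,8.5,5,0,0,-0.85,5]]'
python3 -m jog '[[0,1,0,0,0,-0.1,5],[0,2.2,0,0,0,-0.22,5],[0,3.5,0,0,0,-0.34,5],[0,4.8,0,0,0,-0.46,5],[-0.1,6,0,0,0,-0.58,5],[-0.1,7,0,0,0,-0.7,5],[-0.15,7.5,0,0,0,-0.8,5],[-0.15,7.65,0,0,0,-0.87,5],[-0.15,7.65,0,0,0,-0.9,5],[-0.15,7.65,0,0,0,-0.9,5]]'
python3 -m jog '[[0,0,-0.5,0,0,0,5],[0,0,-1,0,0,0,5],[0,0,-1.5,0,0,0,5],[0,0,-1.8,0,0,0,5],[0,0,-2,0,0,0,5],[0,0,-2,0,0,0,5],[0,0,-2,0,0,0,5],[0,0,-2,0,0,0,5],[0,0,-2,0,0,0,5],[0,0,-2,0,0,0,5]]'
python3 - <<'E'
from h import *
from station import telemetry as t
o=t.get_obs();print(o["q"],o["position"],o["orientation"])
crop("scene","pics/s4.png",205,130,120,130,4)
E
```

```text
clock: 7.75
position: [0.4527, 0.063, 0.3298]
orientation: [-0.0, -0.313, 0.95, -0.0]
ft_force: [0.5, 0.0, -5.2]
finger_gap: 0.664
clock: 9.0
position: [0.4512, 0.1394, 0.3301]
orientation: [-0.0, 0.131, 0.991, -0.0]
ft_force: [0.3, -0.7, -5.0]
finger_gap: 0.665
clock: 10.25
position: [0.4512, 0.1394, 0.3101]
orientation: [-0.0, 0.131, 0.991, -0.0]
ft_force: [0.5, -0.8, -4.7]
finger_gap: 0.665
[ 7.17730315e-01  1.12028373e-01 -5.54218522e-01 -4.24092927e-04
 -9.05172849e-01 -9.79994446e-01] [0.45117636 0.13937977 0.31014163] [-3.31132161e-04  1.30886439e-01  9.91397304e-01 -1.23757893e-04]
```

View pics/s4.png

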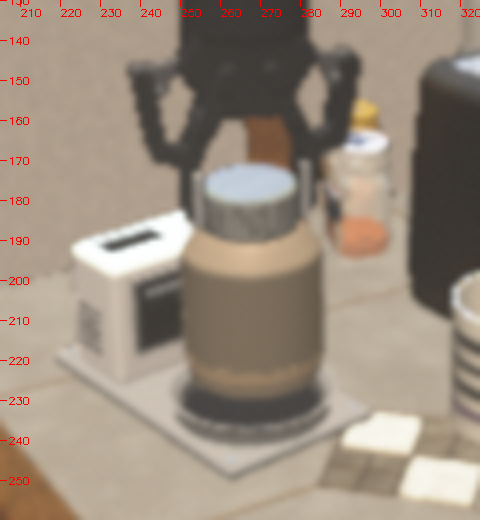

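The jar hangs upright above the nest, lid centre at (266,182.5). The front corner of the plate is near (261.5,249) and the code has turned out of sight. I'll compare jar and nest positions within this one camera.

```bash
python3 - <<'E'
from h import *
J=ray("scene",266,182.5,.1695);print("lid",J)
for u in(251,286):print(u)
for N in([.451,.139],[.449,.135],J[:2]):
  N=np.array(N);print(N)
  for r,z,l in((.044,.0415,"foot"),(.044,.1255,"shoulder"),(.029,.1695,"lidtop"),(.051,.0235,"rim in"),(.029,.14,"lidbot")):
    a=np.linspace(0,6.283,90);p=np.array([proj("scene",[N[0]+r*np.cos(t),N[1]+r*np.sin(t),z]) for t in a])
    print(l,p.min(0).round(1),p.max(0).round(1))
E
```

```text
lid [0.4251531 0.0930976 0.1695   ]
251
286
[0.451 0.139]
foot [250.3 212.7] [284.9 229.1]
shoulder [249.  183.6] [284.8 198.2]
lidtop [254.5 169.8] [278.5 178.6]
rim in [247.9 217.5] [287.7 236.9]
lidbot [254.9 180.7] [278.6 190. ]
[0.449 0.135]
foot [250.3 213.5] [285. 230.]
shoulder [248.9 184.3] [284.9 199. ]
lidtop [254.5 170.4] [278.6 179.3]
rim in [247.8 218.2] [287.8 237.8]
lidbot [254.9 181.4] [278.7 190.8]
[0.4251531 0.0930976]
foot [249.  222.2] [285.3 240.2]
shoulder [247.5 192.1] [285.2 208.1]
lidtop [253.3 177.7] [278.6 187.5]
rim in [246.4 227. ] [288.2 248.4]
lidbot [253.8 189.1] [278.7 199.4]
```

```bash
python3 - <<'E'
from h import *
a=cv2.imread("pics/scene0.png");crop("",  "a.png",240,205,55,50,7,a)
b=cams.grab_frame("scene");crop("","b.png",240,165,55,90,7,b)
a,b=cv2.imread("a.png"),cv2.imread("b.png");b=cv2.resize(b,(350,573));c=np.zeros((573,740,3),np.uint8);c[:350,:385]=a;c[:,390:]=b;cv2.imwrite("pics/s5.png",c)
E
```

```text
(no output)
```

View pics/s5.png

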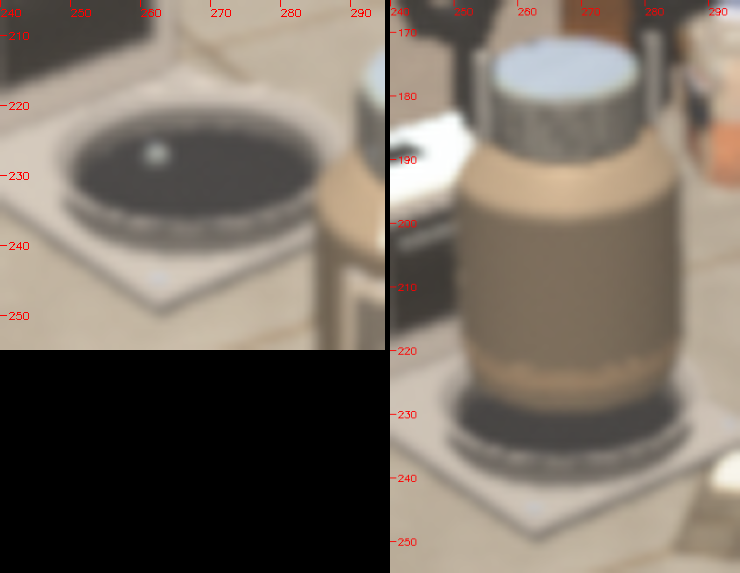

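Jar and nest agree to within about 3 mm, which is inside the 7 mm lead-in. I'll lower it, watching the forces.

```bash
python3 -m jog '[[0,0,-0.3,0,0,0,5],[0,0,-0.6,0,0,0,5],[0,0,-0.9,0,0,0,5],[0,0,-1.2,0,0,0,5],[0,0,-1.5,0,0,0,5],[0,0,-1.7,0,0,0,5],[0,0,-1.9,0,0,0,5],[0,0,-2.1,0,0,0,5],[0,0,-2.2,0,0,0,5],[0,0,-2.2,0,0,0,5]]'
python3 -c "from station import telemetry as t;o=t.get_obs();print(o['ft_force'],o['wrist_torque'])"
```

```text
clock: 11.6
position: [0.4513, 0.1395, 0.2883]
orientation: [-0.0, 0.131, 0.991, 0.0]
ft_force: [-0.2, 0.1, -3.6]
finger_gap: 0.665
[-0.16884725  0.11104704 -3.58240287] [ 0.18891241 -0.00891397 -0.04478061]
```

```bash
python3 -m jog '[[0,0,-0.1,0,0,0,5],[0,0,-0.2,0,0,0,5],[0,0,-0.3,0,0,0,5],[0,0,-0.4,0,0,0,5],[0,0,-0.5,0,0,0,5],[0,0,-0.6,0,0,0,5],[0,0,-0.7,0,0,0,5],[0,0,-0.75,0,0,0,5],[0,0,-0.75,0,0,0,5],[0,0,-0.75,0,0,0,5]]'
python3 -c "from station import telemetry as t;o=t.get_obs();print(o['ft_force'],o['wrist_torque'])"
```

```text
clock: 12.85
position: [0.4525, 0.1405, 0.2825]
orientation: [0.002, 0.13, 0.991, 0.001]
ft_force: [-1.8, 4.6, 10.6]
finger_gap: 0.672
[-1.78966041  4.57164411 10.60232571] [ 1.52440934  0.4656339  -0.0782509 ]
```

```bash
python3 -m jog '[[-0.1,0.1,0.2,0,0,0,5],[-0.15,0.2,0.2,0,0,0,5],[-0.15,0.2,0.1,0,0,0,5],[-0.15,0.2,0,0,0,0,5],[-0.15,0.2,-0.1,0,0,0,5],[-0.15,0.2,-0.2,0,0,0,5],[-0.15,0.2,-0.3,0,0,0,5],[-0.15,0.2,-0.4,0,0,0,5],[-0.15,0.2,-0.4,0,0,0,5],[-0.15,0.2,-0.4,0,0,0,5]]'
python3 -c "from station import telemetry as t;o=t.get_obs();print(o['ft_force'],o['wrist_torque'])"
```

```text
clock: 14.1
position: [0.451, 0.1425, 0.2785]
orientation: [0.002, 0.13, 0.991, 0.001]
ft_force: [-0.8, -0.8, -3.3]
finger_gap: 0.669
[-0.79669311 -0.76672371 -3.3433973 ] [-0.22621349  0.36743555  0.02054589]
```

```bash
python3 -m jog '[[0,0,-0.05,0,0,0,5],[0,0,-0.1,0,0,0,5],[0,0,-0.15,0,0,0,5],[0,0,-0.2,0,0,0,5],[0,0,-0.22,0,0,0,5],[0,0,-0.22,0,0,0,5],[0,0,-0.22,0,0,0,5],[0,0,-0.22,0,0,0,5],[0,0,-0.22,0,0,0,5],[0,0,-0.22,0,0,0,5]]'
python3 -c "from station import telemetry as t;o=t.get_obs();print(o['ft_force'],o['wrist_torque'])"
```

```text
clock: 15.35
position: [0.4514, 0.1427, 0.2769]
orientation: [0.002, 0.13, 0.991, 0.002]
ft_force: [-0.2, -2.4, 5.7]
finger_gap: 0.671
[-0.24356618 -2.39343515  5.72302447] [-0.6653406   0.10103065  0.05139459]
```

```bash
python3 -m jog '[[0,-0.05,0.06,0,0,0,5],[0,-0.05,0.06,0,0,-0.03,5],[0,-0.05,0.06,0,0,-0.06,5],[0,-0.05,0.06,0,0,-0.09,5],[0,-0.05,0.06,0,0,-0.12,5],[0,-0.05,0.06,0,0,-0.15,5],[0,-0.05,0.06,0,0,-0.18,5],[0,-0.05,0.06,0,0,-0.21,5],[0,-0.05,0.06,0,0,-0.24,5],[0,-0.05,0.06,0,0,-0.24,5]]'
python3 -c "from station import telemetry as t;o=t.get_obs();print(o['ft_force'],o['wrist_torque'])"
```

```text
clock: 16.6
position: [0.4515, 0.1422, 0.2776]
orientation: [0.003, 0.248, 0.969, 0.002]
ft_force: [0.3, -0.2, -3.4]
finger_gap: 0.664
[ 0.3311909  -0.19402033 -3.38760502] [0.0174878  0.01241755 0.00753759]
```

```bash
python3 -m jog '[[0,0,-0.04,0,0,-0.02,5],[0,0,-0.04,0,0,-0.05,5],[0,0,-0.04,0,0,-0.08,5],[0,0,-0.04,0,0,-0.11,5],[0,0,-0.04,0,0,-0.14,5],[0,0,-0.04,0,0,-0.17,5],[0,0,-0.04,0,0,-0.2,5],[0,0,-0.04,0,0,-0.22,5],[0,0,-0.04,0,0,-0.24,5],[0,0,-0.04,0,0,-0.26,5]]'
python3 -c "from station import telemetry as t;o=t.get_obs();print(o['ft_force'],o['wrist_torque'])"
python3 - <<'E'
from h import *
crop("scene","pics/s6.png",215,160,90,95,6)
E
```

```text
clock: 17.85
position: [0.4517, 0.1423, 0.2774]
orientation: [0.003, 0.372, 0.928, 0.001]
ft_force: [1.6, -2.1, 1.8]
finger_gap: 0.666
[ 1.59602977 -2.09886418  1.77231281] [-1.06444169 -0.70692621  0.08962234]
```

View pics/s6.png

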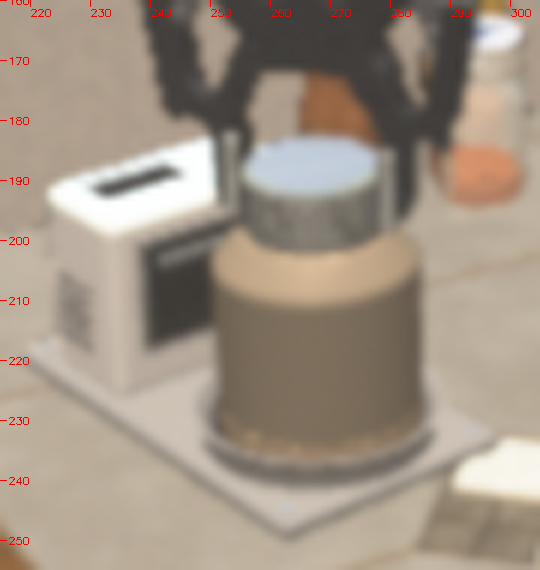

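The jar is seated in the nest and upright, and the turning drag is 0.09 N m. I'll continue clockwise.

```bash
python3 -m jog '[[0,0,0,0,0,-0.03,5],[0,0,0,0,0,-0.06,5],[0,0,0,0,0,-0.09,5],[0,0,0,0,0,-0.12,5],[0,0,0,0,0,-0.14,5],[0,0,0,0,0,-0.16,5],[0,0,0,0,0,-0.18,5],[0,0,0,0,0,-0.2,5],[0,0,0,0,0,-0.22,5],[0,0,0,0,0,-0.24,5]]'
python3 -c "from station import telemetry as t;o=t.get_obs();print(o['ft_force'],o['wrist_torque'],o['q'])"
```

```text
clock: 19.15
position: [0.4517, 0.1423, 0.2775]
orientation: [0.003, 0.481, 0.876, 0.001]
ft_force: [3.0, -2.5, 1.8]
finger_gap: 0.67
[ 3.0368155  -2.45698517  1.7561862 ] [-1.27781612 -0.93237867  0.07873106] [ 0.72453131  0.15426211 -0.59840104  0.00723743 -0.81406214 -1.73415675]
```

```bash
python3 -m jog '[[0.05,-0.05,0,0,0,-0.02,5],[0.08,-0.07,0,0,0,-0.05,5],[0.08,-0.07,0,0,0,-0.08,5],[0.08,-0.07,0,0,0,-0.1,5],[0.08,-0.07,0,0,0,-0.12,5],[0.08,-0.07,0,0,0,-0.14,5],[0.08,-0.07,0,0,0,-0.16,5],[0.08,-0.07,0,0,0,-0.18,5],[0.08,-0.07,0,0,0,-0.2,5],[0.08,-0.07,0,0,0,-0.22,5]]'
python3 -c "from station import telemetry as t;o=t.get_obs();print(o['ft_force'],o['wrist_torque'],o['q'])"
```

```text
clock: 20.4
position: [0.4523, 0.1415, 0.2773]
orientation: [0.003, 0.575, 0.818, 0.0]
ft_force: [-2.3, -0.9, -3.9]
finger_gap: 0.669
[-2.29197582 -0.89278212 -3.86980837] [-0.02049461  0.93800732  0.60012108] [ 0.7225425   0.15549884 -0.59768849  0.00816508 -0.815541   -1.95367412]
```

Torque reached 0.60 N m after about 0.93 rad, so it has stopped against something. That is past the 0.2–0.4 I was meant to stop at, so I'm easing back at once.

```bash
python3 -m jog '[[-0.02,0,-0.01,0,0,0.02,5],[-0.03,0,-0.01,0,0,0.03,5],[-0.03,0,-0.01,0,0,0.03,5],[-0.03,0,-0.01,0,0,0.03,5],[-0.03,0,-0.01,0,0,0.03,5],[-0.03,0,-0.01,0,0,0.03,5],[-0.03,0,-0.01,0,0,0.03,5],[-0.03,0,-0.01,0,0,0.03,5],[-0.03,0,-0.01,0,0,0.03,5],[-0.03,0,-0.01,0,0,0.03,5]]'
python3 -c "from station import telemetry as t;o=t.get_obs();print(o['ft_force'],o['wrist_torque'],o['q'])"
```

```text
clock: 21.65
position: [0.4521, 0.1415, 0.2772]
orientation: [0.003, 0.563, 0.827, 0.0]
ft_force: [-0.7, 2.6, -3.4]
finger_gap: 0.67
[-0.72500656  2.61770943 -3.39160868] [0.89625786 0.41413316 0.09502401] [ 0.7230035   0.15509737 -0.59835592  0.00808116 -0.8148338  -1.92406903]
```

```bash
python3 -m jog '[[0,0,-0.03,0,0,0,5],[0,0,-0.03,0,0,0,5.9],[0,0,-0.03,0,0,0,6.2],[0,0,-0.03,0,0,0,6.6],[0,0,-0.03,0,0,0,7.2],[0,0,-0.03,0,0,0,8],[0,0,-0.03,0,0,0,8.5],[0,0,-0.03,0,0,0,8.5],[0,0,-0.03,0,0,0,8.5],[0,0,-0.03,0,0,0,8.5]]'
python3 -m jog '[[0,0,1,0,0,0,8.5],[0,0,2.5,0,0,0,8.5],[0,0,4,0,0,0,8.5],[0,0,6,0,0,0,8.5],[0,-2,8,0,0,0,8.5],[0,-5,10,0,0,0,8.5],[0,-9,11,0,0,0,8.5],[0,-14,12,0,0,0,8.5],[0,-19,12,0,0,0,8.5],[0,-24,12,0,0,0,8.5]]'
python3 -m jog '[[0,-3,0,0,0,0,8.5],[0,-7,0,0,0,0,8.5],[0,-11,0,0,0,0,8.5],[0,-16,0,0,0,0,8.5],[0,-20,0,0,0,0,8.5],[0,-22,0,0,0,0,8.5],[0,-22,0,0,0,0,8.5],[0,-22,0,0,0,0,8.5],[0,-22,0,0,0,0,8.5],[0,-22,0,0,0,0,8.5]]'
python3 - <<'E'
from h import *
crop("top","pics/t7.png",235,170,120,80,6)
E
```

```text
clock: 22.9
position: [0.4521, 0.1416, 0.2769]
orientation: [0.003, 0.563, 0.827, 0.0]
ft_force: [0.6, 1.1, -0.6]
finger_gap: 0.996
clock: 24.15
position: [0.4517, -0.1, 0.3981]
orientation: [0.004, 0.563, 0.827, 0.001]
ft_force: [1.3, -0.2, -0.0]
finger_gap: 0.995
clock: 25.4
position: [0.4518, -0.3193, 0.3985]
orientation: [0.004, 0.562, 0.827, 0.001]
ft_force: [-0.6, 0.4, -0.8]
finger_gap: 0.997
```

View pics/t7.png

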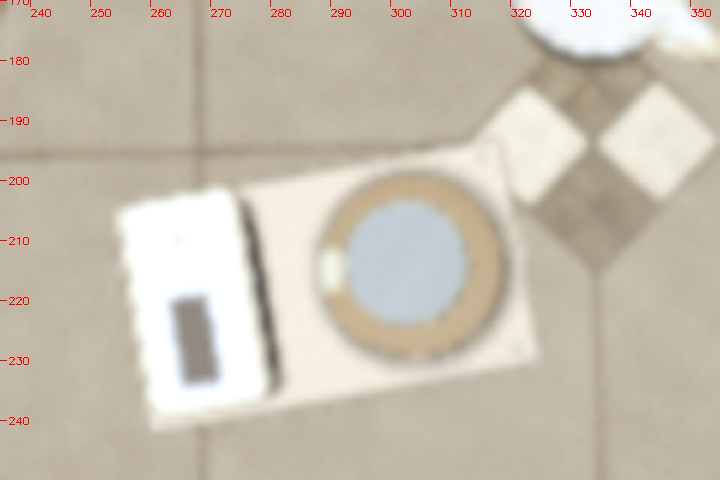

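The tab now points at the window: tab at (288.8,215), lid centre at (301.3,213.8). I'll compare the angle with the window direction.

```bash
python3 - <<'E'
from h import *
L=ray("top",301.3,213.8,.136);T=ray("top",288.8,215,.099);d=T-L
S=ray("top",302.2,214,.092)
print(L,T,S,np.degrees(np.arctan2(d[1],d[0])),np.degrees(np.arctan2(*(T-S)[1::-1])))
a,b=ray("top",316,193.5,.008),ray("top",323,229.5,.008);e=a-b
print("window dir",np.degrees(np.arctan2(e[1],e[0]))+90)
E
```

```text
[0.44943561 0.14424164 0.136     ] [0.4479278 0.1824612 0.099    ] [0.45017896 0.14458268 0.092     ] 92.25921320562152 93.40114399429132
window dir 99.83852113291702
```

The stop was stiff, but the tab reads about 6° past the window direction, where the catch's play would be about 3°. I'll measure the tab more finely before deciding.

```bash
python3 - <<'E'
from h import *
im=np.mean([cams.grab_frame("top").astype(float) for _ in range(6)],0)
b,g,r=im[...,0],im[...,1],im[...,2]
V,U=np.mgrid[0:400,0:640]
# lid: bluish (b>r)
w=np.clip(b-r,0,20)*(np.hypot(U-301.5,V-214)<13);l=np.array([(w*U).sum(),(w*V).sum()])/w.sum();print("lid",l)
# tab on tan ring: blue channel, radius 11..15.5 of ring centre
np.set_printoptions(linewidth=200)
print(b[208:223,282:300].astype(int))
L=ray("top",*l,.136);
for rr in(.036,.038,.04):
  best=[]
  for a in range(60,140,3):
    u=proj("top",[L[0]+rr*np.cos(np.radians(a)),L[1]+rr*np.sin(np.radians(a)),.099]);best.append(int(cv2.getRectSubPix(b.astype(np.float32),(1,1),tuple(map(float,u)))[0,0]))
  print(rr,best)
E
```

```text
lid [302.15806215 213.28893006]
[[226 226 225 225 222 213 193 166 147 143 145 163 192 207 212 212 213 213]
 [226 225 226 224 218 204 182 158 145 142 150 179 203 211 212 213 213 214]
 [226 226 226 223 215 197 175 160 153 149 159 191 209 212 213 213 213 214]
 [225 226 225 224 215 196 182 183 183 173 173 198 211 213 213 213 213 214]
 [226 225 225 224 215 198 198 212 214 200 192 205 212 213 213 214 214 213]
 [225 226 226 224 214 199 209 226 228 213 204 209 213 213 214 214 213 213]
 [225 225 225 224 214 199 212 228 231 216 207 210 213 214 214 214 213 212]
 [226 225 226 224 215 200 211 228 230 214 199 206 213 214 214 213 213 212]
 [225 226 225 224 215 200 208 225 228 210 190 200 211 214 214 213 213 213]
 [225 225 225 224 215 198 201 214 216 201 182 193 209 214 213 213 212 213]
 [225 225 225 224 216 200 191 191 188 179 167 181 202 212 213 213 213 214]
 [225 225 225 224 218 205 185 167 157 154 152 164 190 206 212 213 214 215]
 [224 225 225 225 223 212 189 164 149 146 146 152 173 194 206 211 214 215]
 [223 225 225 226 224 216 197 173 155 147 147 148 156 174 193 205 212 214]
 [222 225 225 226 225 219 206 185 164 154 148 146 148 157 172 187 199 207]]
0.036 [144, 145, 145, 146, 150, 167, 186, 206, 216, 223, 225, 224, 221, 218, 209, 198, 181, 165, 152, 148, 147, 147, 147, 147, 147, 147, 147]
0.038 [144, 143, 143, 145, 151, 168, 189, 210, 221, 228, 230, 230, 229, 227, 218, 202, 182, 162, 151, 146, 147, 147, 147, 146, 146, 146, 146]
0.04 [147, 147, 146, 147, 153, 166, 185, 206, 219, 226, 228, 228, 227, 223, 216, 199, 180, 157, 151, 148, 147, 150, 150, 148, 148, 147, 148]
```

Going by the numbers, the tab is about 7° past the window direction. The pin play (3.3°) plus the jar's 2 mm sideways play in the nest could explain that, but it isn't proof. There is plenty of time, so I'll regrip and feel gently: if the catch is in, it should stop almost at once.

```bash
python3 -m jog '[[0,4,0,0,0,0,8.5],[0,9,0,0,0,0,8.5],[0,14,0,0,0,0,8.5],[0,19,0,0,0,0,8.5],[0,24,0,0,0,0,8.5],[0,29,0,0,0,0,8.5],[0,34,0,0,0,0,8.5],[0,39,0,0,0,0,8.5],[0,43,0,0,0,0,8.5],[0,46.1,0,0,0,0,8.5]]'
python3 -m jog '[[0,0,-2,0,0,0,8.5],[0,0,-4,0,0,0,8.5],[0,0,-6,0,0,0,8.5],[0,0,-8,0,0,0,8.5],[0,0,-10,0,0,0,8.5],[0,0,-11.2,0,0,0,8.5],[0,0,-11.9,0,0,0,8.5],[0,0,-12.1,0,0,0,8.5],[0,0,-12.1,0,0,0,8.5],[0,0,-12.1,0,0,0,8.5]]'
```

```text
clock: 27.0
position: [0.4515, 0.1428, 0.3983]
orientation: [0.004, 0.562, 0.827, 0.001]
ft_force: [0.0, -0.2, -0.2]
finger_gap: 0.998
clock: 28.25
position: [0.4517, 0.1429, 0.2778]
orientation: [0.004, 0.562, 0.827, 0.002]
ft_force: [-0.2, -0.2, 0.8]
finger_gap: 0.99
```

```bash
python3 -m jog '[[0,0,0,0,0,0,7],[0,0,0,0,0,0,6.3],[0,0,0,0,0,0,5.9],[0,0,0,0,0,0,5],[0,0,0,0,0,0,5],[0,0,0,0,0,0,5],[0,0,0,0,0,0,5],[0,0,0,0,0,0,5],[0,0,0,0,0,0,5],[0,0,0,0,0,0,5]]' 25
python3 -c "from station import telemetry as t;o=t.get_obs();print(o['ft_force'],o['wrist_torque'])"
python3 -m jog '[[0,0,0,0,0,-0.005,5],[0,0,0,0,0,-0.01,5],[0,0,0,0,0,-0.015,5],[0,0,0,0,0,-0.02,5],[0,0,0,0,0,-0.02,5],[0,0,0,0,0,-0.02,5],[0,0,0,0,0,-0.02,5],[0,0,0,0,0,-0.02,5],[0,0,0,0,0,-0.02,5],[0,0,0,0,0,-0.02,5]]'
python3 -c "from station import telemetry as t;o=t.get_obs();print(o['ft_force'],o['wrist_torque'],o['q'][5])"
```

```text
clock: 29.5
position: [0.4519, 0.1427, 0.2781]
orientation: [0.004, 0.562, 0.827, 0.002]
ft_force: [0.5, -2.8, 4.5]
finger_gap: 0.669
[ 0.52263171 -2.76863995  4.51448489] [-1.32804487 -0.38206536 -0.02664959]
clock: 30.75
position: [0.4518, 0.1427, 0.2781]
orientation: [0.004, 0.57, 0.822, 0.002]
ft_force: [-1.8, -2.6, 3.5]
finger_gap: 0.671
[-1.80871933 -2.55581314  3.50390617] [-0.84629841  0.49550066  0.13908071] -1.9468459014951616
```

```bash
python3 -m jog '[[0,0,0,0,0,-0.005,5],[0,0,0,0,0,-0.01,5],[0,0,0,0,0,-0.015,5],[0,0,0,0,0,-0.015,5],[0,0,0,0,0,-0.015,5],[0,0,0,0,0,-0.015,5],[0,0,0,0,0,-0.015,5],[0,0,0,0,0,-0.015,5],[0,0,0,0,0,-0.015,5],[0,0,0,0,0,-0.015,5]]'
python3 -c "from station import telemetry as t;o=t.get_obs();print(o['ft_force'],o['wrist_torque'],o['q'][5])"
```

```text
clock: 32.0
position: [0.4518, 0.1427, 0.2781]
orientation: [0.004, 0.576, 0.817, 0.002]
ft_force: [-3.3, -2.1, 2.9]
finger_gap: 0.667
[-3.26240178 -2.14444612  2.89105692] [-0.38647062  0.93248281  0.19653427] -1.9620102771711283
```

```bash
python3 -m jog '[[0,0,0,0,0,-0.005,5],[0,0,0,0,0,-0.01,5],[0,0,0,0,0,-0.015,5],[0,0,0,0,0,-0.015,5],[0,0,0,0,0,-0.015,5],[0,0,0,0,0,-0.015,5],[0,0,0,0,0,-0.015,5],[0,0,0,0,0,-0.015,5],[0,0,0,0,0,-0.015,5],[0,0,0,0,0,-0.015,5]]'
python3 -c "from station import telemetry as t;o=t.get_obs();print(o['ft_force'],o['wrist_torque'],o['q'][5])"
```

```text
clock: 33.25
position: [0.4518, 0.1427, 0.278]
orientation: [0.004, 0.582, 0.813, 0.002]
ft_force: [-3.0, -0.8, 3.1]
finger_gap: 0.672
[-2.95886737 -0.8374548   3.09646477] [-0.09893239  1.1733238   0.16392882] -1.9770820956245643
```

The torque hasn't risen steadily (0.14, 0.20, 0.16), so this isn't settled. I'll go on in small steps.

```bash
python3 -m jog '[[0,0,-0.0,0,0,-0.005,5],[0,0,0,0,0,-0.01,5],[0,0,0,0,0,-0.015,5],[0,0,0,0,0,-0.02,5],[0,0,0,0,0,-0.02,5],[0,0,0,0,0,-0.02,5],[0,0,0,0,0,-0.02,5],[0,0,0,0,0,-0.02,5],[0,0,0,0,0,-0.02,5],[0,0,0,0,0,-0.02,5]]'
python3 -c "from station import telemetry as t;o=t.get_obs();print(o['ft_force'],o['wrist_torque'],o['q'][5])"
```

```text
clock: 34.5
position: [0.4518, 0.1427, 0.278]
orientation: [0.004, 0.591, 0.807, 0.002]
ft_force: [-3.4, 1.6, 3.5]
finger_gap: 0.669
[-3.43109226  1.59249625  3.45710768] [0.57287834 1.59776657 0.25010723] -1.9972372387348307
```

```bash
python3 -m jog '[[0,0,-0.0,0,0,-0.005,5],[0,0,0,0,0,-0.01,5],[0,0,0,0,0,-0.015,5],[0,0,0,0,0,-0.015,5],[0,0,0,0,0,-0.015,5],[0,0,0,0,0,-0.015,5],[0,0,0,0,0,-0.015,5],[0,0,0,0,0,-0.015,5],[0,0,0,0,0,-0.015,5],[0,0,0,0,0,-0.015,5]]'
python3 -c "from station import telemetry as t;o=t.get_obs();print(o['ft_force'],o['wrist_torque'],o['q'][5])"
```

```text
clock: 35.75
position: [0.4518, 0.1428, 0.2781]
orientation: [0.004, 0.597, 0.803, 0.002]
ft_force: [-5.1, 1.2, 4.0]
finger_gap: 0.671
[-5.06123203  1.18003972  4.033267  ] [0.95319582 1.92775225 0.35305924] -2.0123138610232174
```

The torque rose 0.25 → 0.35 N m, with a growing -x reaction, which is how the pin at the window side would push. It will not turn on, so I'm stopping, easing back and releasing.

```bash
python3 -m jog '[[0,0,0,0,0,0.015,5],[0,0,0,0,0,0.03,5],[0,0,0,0,0,0.03,5.9],[0,0,0,0,0,0.03,6.2],[0,0,0,0,0,0.03,6.6],[0,0,0,0,0,0.03,7.2],[0,0,0,0,0,0.03,8],[0,0,0,0,0,0.03,8.5],[0,0,0,0,0,0.03,8.5],[0,0,0,0,0,0.03,8.5]]'
python3 -m jog '[[0,0,1,0,0,0,8.5],[0,0,2.5,0,0,0,8.5],[0,0,4,0,0,0,8.5],[0,0,6,0,0,0,8.5],[0,-2,8,0,0,0,8.5],[0,-5,10,0,0,0,8.5],[0,-9,11,0,0,0,8.5],[0,-14,12,0,0,0,8.5],[0,-19,12,0,0,0,8.5],[0,-24,12,0,0,0,8.5]]'
python3 -m jog '[[0,-3,0,0,0,0,8.5],[0,-7,0,0,0,0,8.5],[0,-11,0,0,0,0,8.5],[0,-16,0,0,0,0,8.5],[0,-20,0,0,0,0,8.5],[0,-22,0,0,0,0,8.5],[0,-22,0,0,0,0,8.5],[0,-22,0,0,0,0,8.5],[0,-22,0,0,0,0,8.5],[0,-22,0,0,0,0,8.5]]'
python3 - <<'E'
from h import *
im=cams.grab_frame("top");b=im[...,0].astype(np.float32);cv2.imwrite("pics/t8.png",im)
L=ray("top",302.16,213.29,.136)
w=np.clip(im[...,0].astype(float)-im[...,2],0,20);V,U=np.mgrid[0:400,0:640];w*=np.hypot(U-301.5,V-214)<13
l=[(w*U).sum()/w.sum(),(w*V).sum()/w.sum()];L=ray("top",*l,.136);print(l,L)
print([int(cv2.getRectSubPix(b,(1,1),tuple(map(float,proj("top",[L[0]+.038*np.cos(np.radians(a)),L[1]+.038*np.sin(np.radians(a)),.099]))))[0,0]) for a in range(60,140,3)])
cs=cv2.imread("pics/top0.png")
print("changed vs start, bystander area:",(np.abs(im.astype(int)-cs)[125:255,205:245].max(),np.abs(im.astype(int)-cs)[145:200,320:390].max(),np.abs(im.astype(int)-cs)[228:255,376:402].max()))
E
```

```text
clock: 37.0
position: [0.4518, 0.1428, 0.2781]
orientation: [0.004, 0.585, 0.811, 0.002]
ft_force: [-0.3, 0.4, -0.1]
finger_gap: 0.997
clock: 38.25
position: [0.4514, -0.0988, 0.3993]
orientation: [0.005, 0.584, 0.812, 0.002]
ft_force: [0.7, 0.9, -0.5]
finger_gap: 0.995
clock: 39.5
position: [0.4516, -0.3181, 0.3996]
orientation: [0.005, 0.584, 0.812, 0.002]
ft_force: [-0.8, 0.1, -0.3]
finger_gap: 0.998
[np.float64(301.66827629645184), np.float64(213.70081881167332)] [0.44968744 0.14321986 0.136     ]
[143, 143, 144, 153, 170, 195, 215, 227, 232, 232, 232, 231, 229, 221, 206, 182, 163, 150, 149, 148, 147, 147, 146, 146, 146, 146, 146]
changed vs start, bystander area: (np.int64(13), np.int64(23), np.int64(23))
```

The tab angle needs settling, so I'll compare the same pixel patch with the earlier one.

```bash
python3 - <<'E'
from h import *
fr=[cams.grab_frame("top") for _ in range(6)]
im=np.mean([f.astype(float) for f in fr],0);b=im[...,0];np.set_printoptions(linewidth=200)
print(b[208:223,282:300].astype(int))
# lid circle & body circle & plate, from gradient fits
def edge(c,r0,r1,ang,ch,sgn):
    P=[]
    for a in np.radians(ang):
        r=np.arange(r0,r1,.1);xs=np.float32(c[0]+r*np.cos(a))[None];ys=np.float32(c[1]+r*np.sin(a))[None]
        p=cv2.GaussianBlur(cv2.remap(ch.astype(np.float32),xs,ys,1),(21,1),4)[0];g=np.gradient(p)*sgn
        k=g[8:-8].argmax()+8;P.append([xs[0,k],ys[0,k]])
    P=np.array(P);A=np.c_[2*P,np.ones(len(P))];s=np.linalg.lstsq(A,(P**2).sum(1),rcond=None)[0]
    return s[:2],np.sqrt(s[2]+s[:2]@s[:2])
print("lid",edge((301.7,213.8),7,13,[a for a in range(0,360,6) if abs(a-180)>35],b,-1))
print("body",edge((302.3,214),13,18.5,[a for a in range(0,360,6) if abs(a-180)>25],b,1))
crop("top","pics/t9.png",270,190,60,50,12,im.astype(np.uint8))
E
```

```text
[[226 225 226 225 222 212 189 157 143 143 148 167 194 208 212 213 213 213]
 [225 226 226 224 218 204 176 152 145 147 159 186 205 212 213 213 213 214]
 [225 226 226 224 215 197 175 164 162 159 174 199 210 213 213 214 214 214]
 [226 226 225 224 216 201 196 199 197 182 188 206 212 213 213 214 214 213]
 [225 226 226 224 217 208 218 227 223 200 198 210 214 214 214 214 214 213]
 [225 226 225 224 216 210 223 234 229 204 201 210 213 213 214 214 213 213]
 [225 226 226 224 216 209 223 234 228 203 199 210 213 214 214 214 213 212]
 [226 226 226 224 216 209 223 233 228 201 197 209 213 215 214 213 213 212]
 [226 226 225 223 216 208 221 230 224 198 195 209 214 214 214 213 213 213]
 [226 225 226 224 216 204 209 214 209 186 188 204 213 214 213 213 213 214]
 [225 225 226 224 216 200 186 181 174 164 172 196 210 213 213 213 213 214]
 [225 226 226 224 218 204 178 157 151 149 158 182 202 211 213 213 214 215]
 [224 225 226 225 222 211 186 163 151 146 150 166 187 203 211 214 215 216]
 [223 225 225 226 223 215 195 170 153 146 147 152 167 188 203 211 215 216]
 [222 225 226 226 225 219 205 178 155 146 146 147 153 168 185 200 209 213]]
lid (array([301.63044334, 213.73520225]), np.float64(10.234490302162715))
body (array([303.02943375, 214.4328598 ]), np.float64(16.166435211461106))
```

View pics/t9.png

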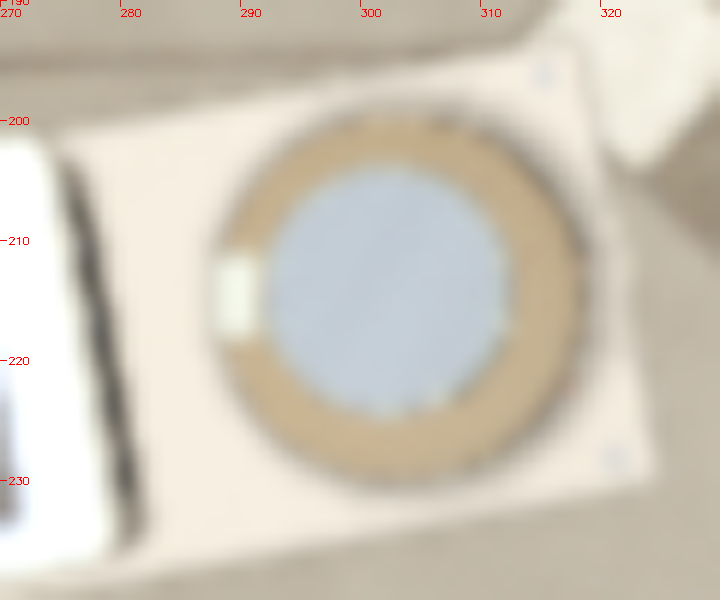

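```bash
python3 -c "
from station import order,telemetry as t
print(t.get_obs()['clock'],order.finish_job())"
```

```text
the job is handed in; nothing more can be done
39.85 None
```

I stood the jar in the nest, turned it clockwise by its lid until it would not turn on, let go, moved the arm clear and handed the job in at 39.9 s. I think the catch is in the slot, but I inferred that from the forces and could not see it directly.

**How it went:** I gripped the lid, lifted the jar and carried it over with about 100° of clockwise pre-turn in the air. On the way down it touched the rim lightly (about 15 N), so I shifted it 2 mm and it then went down to the floor. I turned it about 0.9 rad more until it stopped.

**Checks that agree:**
- **Stop:** while turning, the drag was about 0.08 N m; it then rose steeply to a stop. I let go, gripped again and felt once more: it climbed to 0.35 N m within 0.085 rad. The jar was pushed sideways the way the pin would push it.
- **Placing:** the jar looks upright and centred in the nest to about 2 mm, with the arm clear of it. The mug, salt shaker, lemon, pepper mill and spice jars look unmoved in the top picture; I did not check the honey jar.

**Checks that disagree or went over:**
- **Torque:** the first stop reached about 0.60 N m before I eased back. That is above the 0.2 to 0.4 N m asked for and right at the forcing limit.
- **Second feel:** the torque did not rise evenly (0.14, 0.20, 0.16, 0.25, 0.35 N m).
- **Tab angle:** from above, the tab reads 7 to 10° past the window direction. The pin's play (about 3°) plus the jar's sideways play in the nest (about 4°) account for roughly 8°. The last reading, about 10°, is slightly more than that, which I put down to pixel error of a few degrees.

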